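# Pack the three full coin tins for the bank

## Robot

A 6-joint arm with a two-finger parallel gripper is mounted at the origin on the work surface. World frame = base frame: x ahead of the robot, y to its left, z up, the work surface at z = 0. Lengths are in m, angles in rad, forces in N, time in s.
With the tool pointing down it reaches from about 0.35 to 0.8 m from the base axis. Payload 7.3 kg.
Tool frame: the origin (TCP) lies midway between the tips of the shut fingers; the grasp point (between the pads) lies 19 mm behind it; z points along the fingers, x is the direction in which the jaws open and shut, and the axes are right-handed (so a half turn about z gives the same grasp; the last joint's range is limited). The gripper opens to 85 mm and grips with 20 to 120 N. Pads are 22 mm wide; open, the fingers measure 114 mm over their backs; the gripper's body (76 mm by 85 mm) begins 54 mm behind the grasp point. The pads swing forward as they close: fully open they stand 13 mm farther back than shut.
Start: joints at [-1.459, 0.342, 1.524, -0, 1.275, -0.146], TCP at [0.134, -0.508, 0.231] pointing down, gripper open.
Joint ranges: [-2.53, 2.53], [-0.77, 2.02], [0.04, 2.7], [-1, 4.14], [0.28, 2.66], [-3.11, 3.11]. Speed limits (rad/s): [2.57, 2.57, 3.14, 3.14, 3.14, 3.14].

## Interface

Orientations are given as a rotation vector (axis times angle).
In Python, from station import robot gives the robot as it stands. The module is installed in compiled form; this text tells all that it offers.
- The arm moves only by the shell command python3 -m inch 'ROWS' [FORCE]. ROWS is JSON, a list of rows, each a list of 7 numbers: the shift along the tool's x, y, z in m, then the turn, a rotation vector about the tool's x, y, z in rad, then the gripper command: -1 is shut, 1 is fully open, values between are in proportion. A call has 1 to 8 rows; each row is the pose to reach, as a shift and turn from the pose measured when the call began, along the tool's axes at that moment; what a row does not reach only later rows make up. A row lasts 1/8 s, in which the tool goes at most 62.5 mm and 10.7 degrees, less where a joint would pass 70% of its speed; a pose out of reach is approached as far as the arm can. A call with a gripper value outside its range is refused whole. The fingers move at their own pace and stop on an object; FORCE is the grip in N (left out, the last holds). Time passes only in rows, so rows that repeat a pose let the fingers close. It gives the time, the measured TCP pose, the force and the opening at its end, in the units of the state.
- robot.get_state(): the state, without advancing time (a new reading comes with each control period).
- robot.capture(name): name is "scene" or "top" or "wrist"; returns a dict with "frame" (384x512x3 uint8, red, green, blue), "fov_y" (degrees; the focal length in pixels is half the picture's height over the tangent of half this angle, whatever the lens; pixels are square), "cx", "cy" (the principal point, pixels), "rvec" (rotation vector, rad) and "tvec" (3), from world to camera coordinates, as OpenCV has them; the wrist camera has in their place "hand_eye" (4x4, takes a point from camera to tool coordinates, whose origin is the TCP and whose axes are the tool frame's). Camera axes: x right, y down, z forward; pixel columns grow to the right and rows downward; lengths in m; the calibration is good to about 2 mm. A picture is of the moment at which its call begins: read the wrist's pose just before it. There is no depth.
- robot.finish_job(): hands the job in, once; it reports no verdict.
Trained networks look in the newest picture that a camera, given by its name, has taken for a name from the list of things; names that differ only in an ending like _2 or _b are one class to them, and where a whole thing is asked for, a point or a joint stands for the part that bears it (a point fixed in the world has none). Each returns a list of dicts, best first, with "p" (0 to 1); they miss things now and then, are a little off and sometimes report something else, mostly with a low value. They report only what shows in the picture. A call takes as long as a camera call. They do not tell look-alikes from the thing itself.
- robot.recognise(camera, query): "extent" ([left, top, right, bottom] in pixels, round what is visible of it).
- robot.masks_of(camera, query): "region" (384x512 bool, what is visible of it) and "extent" ([left, top, right, bottom] in pixels, round what is visible of it).
- robot.landmark_of(camera, query): "point" ([column, row] in pixels: a listed point, or the origin of a listed thing).
The state is a dict: "time_s": time; "joint_pos": joint angles; "joint_velocities": joint speeds; "joint_efforts": joint torques, N m; "ee_pos": TCP position; "ee_rot": TCP orientation; "contact_force": force on the tool from outside, world axes, zero at the start; "moment": the same for the moment, N m; "width": finger opening in m.
Only numpy, scipy, OpenCV 4.12 (cv2) and the standard library are available. Lean on these libraries where they do the work, as an engineer would, in place of code of your own. Each camera call takes 0.05 s, during which the arm holds its last target. There are 200 camera calls.

## Task

Three of the four flat steel tins are full of coins and one is empty, which only their weight tells: pack the three full ones into the open lunchbox for the bank, as one flat pile with its long sides along the box's long far wall, and tap the pile snug into the far corner of the open bay, at the end away from the closed compartment, until its edges are flush and every tin touches both walls. Tap gently, so that the lunchbox stays where it stands, and keep the tins right side up. Leave the empty tin where it lies (set it back in its place if you lifted it) and everything else on the console alone.

Things in the scene. Friction and masses are not known exactly. Their poses are not given: they have to be found in the camera images.
- tin1: one of four flat steel coin tins that look alike, three full (about 250 g) and one empty (about 50 g): a closed plate-like box 84 x 60 x 14 mm, edges rounded 3 mm, a coin slot drawn in its top, lying flat; origin at the centre of its underside, x along the 84 mm side, y along the 60 mm side, z up
- tin2: one of four flat steel coin tins that look alike, three full (about 250 g) and one empty (about 50 g): a closed plate-like box 84 x 60 x 14 mm, edges rounded 3 mm, a coin slot drawn in its top, lying flat; origin at the centre of its underside, x along the 84 mm side, y along the 60 mm side, z up
- tin3: one of four flat steel coin tins that look alike, three full (about 250 g) and one empty (about 50 g): a closed plate-like box 84 x 60 x 14 mm, edges rounded 3 mm, a coin slot drawn in its top, lying flat; origin at the centre of its underside, x along the 84 mm side, y along the 60 mm side, z up
- tin4: one of four flat steel coin tins that look alike, three full (about 250 g) and one empty (about 50 g): a closed plate-like box 84 x 60 x 14 mm, edges rounded 3 mm, a coin slot drawn in its top, lying flat; origin at the centre of its underside, x along the 84 mm side, y along the 60 mm side, z up
- table: the white console, its top at z = 0 and level
- lunchbox: loose grey open lunchbox, about 1 kg: 150 (x) x 210 (y) x 55 mm high, walls and floor 3 mm; origin at the centre of its underside, x away from the robot (yaw within 0.3 rad), y to the left. A closed, white-topped compartment fills 50 mm at its -y end up to the rim; the rest is the open bay, inside 144 mm (x) x 157 mm (y), y = -55 to +102 mm, 52 mm deep. Latch clips stand 4 mm out on the long sides
- corner (a point): inner corner of the open bay for the pile, on its floor (3 mm above the box's underside): the far wall's inner face is its plane x = 0, the inner face of the left wall (the end away from the closed compartment) its plane y = 0; axes as the lunchbox's, the bay lies at negative x and y
- bowl: bystander: stoneware key bowl, 140 mm across, 55 mm high; origin at the centre of its underside
- tealight: bystander: round glass tealight holder, 68 mm across, 60 mm high; origin at the centre of its underside
- fob: bystander: black car fob, 70 x 38 x 14 mm; origin at the centre of its underside
- shoehorn: bystander: steel shoehorn lying flat, about 200 x 40 x 5 mm, long axis x; origin at the centre of its underside
- case: bystander: hard black spectacle case, 155 x 60 x 40 mm, long axis x; origin at the centre of its underside
Not all that is in view belongs to the job. Leave any blue look-alike of the tin2 alone.

How it is judged:
At the end, for the whole second after the job is handed in: The three full tins (told by the box's weight on the table) lie piled flat in the corner, long sides along the far wall, each within 3 mm of both walls and 0.05 rad of square, at rest; the empty tin is within 30 mm of its start, the lunchbox 10 mm, the bystanders 30 mm (((x of tin1 in the frame of corner between -0.033 and -0.027 m and y of tin1 in the frame of corner between -0.045 and -0.039 m and z of tin1 in the frame of corner between -0.003 and 0.035 m and angle between the x axis of tin1 and the y axis of corner, either way round below 0.05 rad and angle between the z axis of tin1 and the z axis of corner, either way round below 0.06 rad) or distance of tin1 from where it was at the start of the episode below 0.03 m) and ((x of tin2 in the frame of corner between -0.033 and -0.027 m and y of tin2 in the frame of corner between -0.045 and -0.039 m and z of tin2 in the frame of corner between -0.003 and 0.035 m and angle between the x axis of tin2 and the y axis of corner, either way round below 0.05 rad and angle between the z axis of tin2 and the z axis of corner, either way round below 0.06 rad) or distance of tin2 from where it was at the start of the episode below 0.03 m) and ((x of tin3 in the frame of corner between -0.033 and -0.027 m and y of tin3 in the frame of corner between -0.045 and -0.039 m and z of tin3 in the frame of corner between -0.003 and 0.035 m and angle between the x axis of tin3 and the y axis of corner, either way round below 0.05 rad and angle between the z axis of tin3 and the z axis of corner, either way round below 0.06 rad) or distance of tin3 from where it was at the start of the episode below 0.03 m) and ((x of tin4 in the frame of corner between -0.033 and -0.027 m and y of tin4 in the frame of corner between -0.045 and -0.039 m and z of tin4 in the frame of corner between -0.003 and 0.035 m and angle between the x axis of tin4 and the y axis of corner, either way round below 0.05 rad and angle between the z axis of tin4 and the z axis of corner, either way round below 0.06 rad) or distance of tin4 from where it was at the start of the episode below 0.03 m) and (((x of tin1 in the frame of corner between -0.033 and -0.027 m and y of tin1 in the frame of corner between -0.045 and -0.039 m and z of tin1 in the frame of corner between -0.003 and 0.035 m and angle between the x axis of tin1 and the y axis of corner, either way round below 0.05 rad and angle between the z axis of tin1 and the z axis of corner, either way round below 0.06 rad) and z of tin1 in the frame of corner above 0.024 m) or ((x of tin2 in the frame of corner between -0.033 and -0.027 m and y of tin2 in the frame of corner between -0.045 and -0.039 m and z of tin2 in the frame of corner between -0.003 and 0.035 m and angle between the x axis of tin2 and the y axis of corner, either way round below 0.05 rad and angle between the z axis of tin2 and the z axis of corner, either way round below 0.06 rad) and z of tin2 in the frame of corner above 0.024 m) or ((x of tin3 in the frame of corner between -0.033 and -0.027 m and y of tin3 in the frame of corner between -0.045 and -0.039 m and z of tin3 in the frame of corner between -0.003 and 0.035 m and angle between the x axis of tin3 and the y axis of corner, either way round below 0.05 rad and angle between the z axis of tin3 and the z axis of corner, either way round below 0.06 rad) and z of tin3 in the frame of corner above 0.024 m) or ((x of tin4 in the frame of corner between -0.033 and -0.027 m and y of tin4 in the frame of corner between -0.045 and -0.039 m and z of tin4 in the frame of corner between -0.003 and 0.035 m and angle between the x axis of tin4 and the y axis of corner, either way round below 0.05 rad and angle between the z axis of tin4 and the z axis of corner, either way round below 0.06 rad) and z of tin4 in the frame of corner above 0.024 m)) and linear speed of each of tin1, tin2, tin3, tin4 below 0.02 m/s and distance of lunchbox from where it was at the start of the episode below 0.01 m and contact force between lunchbox and table above 15.8 N and distance of each of bowl, tealight, fob, shoehorn, case from where it was at the start of the episode below 0.03 m); the robot touches nothing.
It fails at once if a tin is tipped over (angle between any of tin1, tin2, tin3, tin4's own z axis and vertical above 1.2 rad).
It fails at once if the lunchbox is shoved 15 mm or more (distance of lunchbox from where it was at the start of the episode above 0.015 m).
It fails at once if a bystander is pushed more than 40 mm (distance of any of bowl, tealight, fob, shoehorn, case from where it was at the start of the episode above 0.04 m).
It also fails if it takes over 72 s, if anything falls off the work surface, if the arm or the gripper's body presses on something with over 40 N, if the wrist force passes 120 N, or if a joint passes its speed limit or range.

## Working session

There is one attempt and no reset: what is moved stays moved. The work goes in short steps, Python scripts to look and compute and a shell command to move; the robot and the scene stay as the last step left them, time stands still between calls to the robot, and variables do not carry over. Pictures are saved under pics/ and viewed, about 8 in all and at most 12, crops included, and the job is handed in when it is done.

```bash
mkdir -p pics; cat > h.py <<'E'
import numpy as np, cv2
from scipy.spatial.transform import Rotation as R
from station import robot
def cam(c,st=None):
    h,w=c['frame'].shape[:2]; f=h/2/np.tan(np.radians(c['fov_y'])/2)
    K=np.array([[f,0,c['cx']],[0,f,c['cy']],[0,0,1.]])
    if 'hand_eye' in c:
        T=np.eye(4);T[:3,:3]=R.from_rotvec(st['ee_rot']).as_matrix();T[:3,3]=st['ee_pos']
        M=np.linalg.inv(T@np.array(c['hand_eye']))
        return K,M[:3,:3],M[:3,3]
    return K,R.from_rotvec(np.array(c['rvec']).ravel()).as_matrix(),np.array(c['tvec']).ravel()
def unproj(px,k,z):
    K,Rm,t=k; px=np.atleast_2d(px).astype(float)
    d=(Rm.T@np.linalg.inv(K)@np.c_[px,np.ones(len(px))].T).T; o=-Rm.T@t
    return o+d*((z-o[2])/d[:,2])[:,None]
def proj(P,k):
    K,Rm,t=k; p=(K@(Rm@np.atleast_2d(P).T+t[:,None])).T; return p[:,:2]/p[:,2:]
def save(name,im): cv2.imwrite('pics/'+name,cv2.cvtColor(im,cv2.COLOR_RGB2BGR))
E
python3 - <<'E'
from h import *
s=robot.get_state(); print({k:np.round(v,3) for k,v in s.items()})
for n in ['top','scene']:
    c=robot.capture(n); k=cam(c); save(n+'0.png',c['frame']); print(n,c['fov_y'],-k[1].T@k[2])
    for q in ['tin1','lunchbox','corner','bowl','tealight','fob','shoehorn','case']:
        for d in robot.masks_of(n,q) if q!='corner' else []:
            m=d['region'].astype(np.uint8); cs=max(cv2.findContours(m,0,1)[0],key=cv2.contourArea)
            z={'tin1':.014,'lunchbox':.055}.get(q,.02)
            w=unproj(cs[:,0,:],k,z); r=cv2.minAreaRect((w[:,:2]*1000).astype(np.float32))
            print(q,round(d['p'],2),np.round(d['extent']),'rect',np.round(r[0],1),np.round(r[1],1),round(r[2],1))
    for d in robot.landmark_of(n,'corner'): print('corner',d['p'],d['point'],unproj(d['point'],k,.003))
E
```

```text
{'time_s': np.float64(0.0), 'joint_pos': array([-1.459,  0.343,  1.525, -0.   ,  1.275, -0.146]), 'joint_velocities': array([-0.   ,  0.001,  0.002,  0.001, -0.002,  0.002]), 'joint_efforts': array([-0.0000e+00, -4.3368e+01, -2.4601e+01, -0.0000e+00,  8.0000e-03,
       -0.0000e+00]), 'ee_pos': array([ 0.134, -0.507,  0.231]), 'ee_rot': array([-2.488e+00,  1.917e+00,  2.000e-03]), 'contact_force': array([-0.191, -0.766, -0.179]), 'moment': array([ 0.048, -0.009,  0.02 ]), 'width': np.float64(0.085)}
top 49.457070241520796 [0.45852843 0.03820005 1.33750147]
tin1 0.95 [354. 167. 374. 192.] rect [ 618.  -278.5] [84.2 61.5] 2.3
tin1 0.95 [128. 249. 154. 270.] rect [382.6 435.2] [59.6 84.2] 11.2
tin1 0.88 [170. 226. 192. 258.] rect [433.5 310.1] [84.1 61.4] 2.7
tin1 0.78 [354. 221. 377. 247.] rect [ 440.5 -271.6] [61.8 83.8] 73.4
tin1 0.71 [254. 225. 269. 290.] rect [377.4  63.2] [197.   39.5] 2.2
tin1 0.59 [164. 181. 183. 206.] rect [587.2 332.1] [63.5 81. ] 85.7
lunchbox 0.81 [222. 167. 294. 220.] rect [578.8  56. ] [209.9 157.4] 83.0
bowl 0.8 [180. 116. 226. 157.] rect [767.7 233.6] [1
[... 858 characters left out ...]
226. 250. 283. 301.] rect [746.1 216.2] [138.9 141.9] 57.1
tealight 0.91 [253. 119. 273. 144.] rect [ 379.2 -135.8] [110.   63.4] 45.0
tealight 0.55 [306. 246. 342. 280.] rect [589.9 333.8] [63.5 83.2] 85.9
tealight 0.47 [228. 248. 282. 299.] rect [745.8 215.4] [139.4 138.1] 89.8
fob 0.71 [151. 115. 174. 128.] rect [ 575.8 -404. ] [46.2 70.3] 81.7
shoehorn 0.7 [283. 146. 329. 185.] rect [381.3  69.5] [197.8  39.8] 2.8
shoehorn 0.44 [343. 207. 373. 239.] rect [435.6 312.4] [88.9 62. ] 3.3
shoehorn 0.2 [251. 119. 273. 144.] rect [ 379.7 -133.1] [105.4  60.1] 45.0
case 0.8 [371. 274. 410. 333.] rect [553.1 520.7] [165.4  64.2] 18.9
corner 0.61 [259.5, 237.1] [[0.65569923 0.14322061 0.003     ]]
```

```bash
python3 - <<'E'
import cv2
im=cv2.imread('pics/top0.png')[100:300,80:430]
cv2.imwrite('pics/top0z.png',cv2.resize(im,(800,457),interpolation=cv2.INTER_CUBIC))
E
```

```text
(no output)
```

View pics/top0z.png

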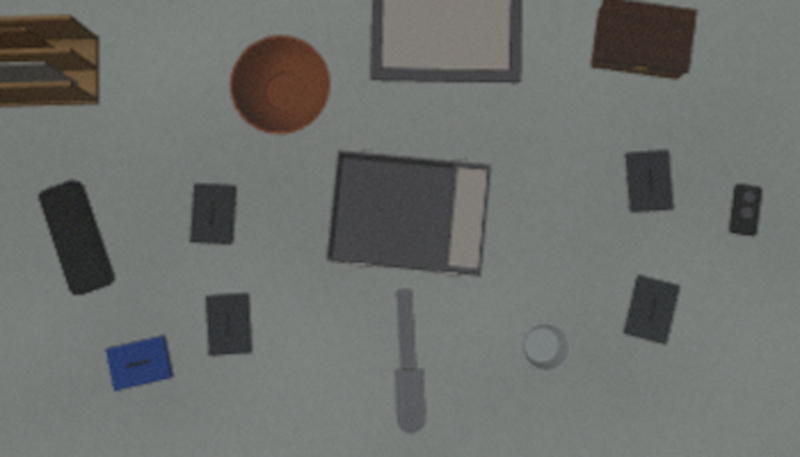

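```bash
cat > t.py <<'E'
# usage: t.py x y z psi_deg : work out tool-frame shift/turn from the present pose to TCP target, tool down, jaw axis at psi
import sys
from h import *
s=robot.get_state(); Rc=R.from_rotvec(s['ee_rot']); p=np.array(s['ee_pos'])
X=Rc.as_matrix()[:,0]
print('t %.2f p %s psi %.1f F %s w %.4f'%(s['time_s'],np.round(p,4),np.degrees(np.arctan2(X[1],X[0])),np.round(s['contact_force'],2),s['width']))
for a in zip(*[iter(map(float,sys.argv[1:]))]*4):
    q=np.radians(a[3]); xt=np.array([np.cos(q),np.sin(q),0]); z=np.array([0,0,-1.])
    Rt=R.from_matrix(np.c_[xt,np.cross(z,xt),z])
    print('shift',np.round(Rc.inv().apply(np.array(a[:3])-p),4),'turn',np.round((Rc.inv()*Rt).as_rotvec(),4))
E
python3 t.py .4405 -.2716 .20 -106.6
```

```text
t 0.90 p [ 0.1339 -0.5077  0.2313] psi -75.2 F [ 1.07  0.68 -0.17] w 0.0856
shift [-0.1501 -0.3567  0.0313] turn [-0.000e+00 -1.000e-04  5.475e-01]
```

```bash
python3 -m inch '[[-0.15,-0.3567,0.0313,0,0,0.5475,1],[-0.15,-0.3567,0.0313,0,0,0.5475,1],[-0.15,-0.3567,0.0313,0,0,0.5475,1],[-0.15,-0.3567,0.0313,0,0,0.5475,1],[-0.15,-0.3567,0.0313,0,0,0.5475,1],[-0.15,-0.3567,0.0313,0,0,0.5475,1],[-0.15,-0.3567,0.0313,0,0,0.5475,1],[-0.15,-0.3567,0.0313,0,0,0.5475,1]]' 30
cat > look.py <<'E'
# wrist picture; fit tin rectangle(s) at top height z
import sys
from h import *
name,q,z=sys.argv[1],sys.argv[2],float(sys.argv[3])
s=robot.get_state(); c=robot.capture('wrist'); k=cam(c,s); save(name,c['frame'])
for d in robot.masks_of('wrist',q):
    m=d['region'].astype(np.uint8); cs=max(cv2.findContours(m,0,1)[0],key=cv2.contourArea)
    r=cv2.minAreaRect((unproj(cs[:,0,:],k,z)[:,:2]*1000).astype(np.float32))
    print(q,round(d['p'],2),np.round(d['extent']),'rect',np.round(r[0],1),np.round(r[1],1),round(r[2],1))
E
python3 look.py w1.png tin1 .014; python3 t.py .4405 -.2716 -.002 -106.6
```

```text
time_s: 1.9
ee_pos: [0.4418, -0.2701, 0.1997]
ee_rot: [-1.882, 2.515, 0.001]
contact_force: [0.0, 0.2, -0.4]
width: 0.0854
tin1 0.9 [178.   2. 255.  39.] rect [ 582.6 -276.8] [65.4 31.8] 73.5
tin1 0.7 [225. 124. 287. 205.] rect [ 440.5 -273.7] [60.6 86.1] 75.1
t 2.00 p [ 0.4403 -0.2718  0.1999] psi -106.6 F [-0.17 -0.31 -0.94] w 0.0852
shift [-3.000e-04 -2.000e-04  2.019e-01] turn [ 0.0004 -0.0004  0.0007]
```

View pics/w1.png

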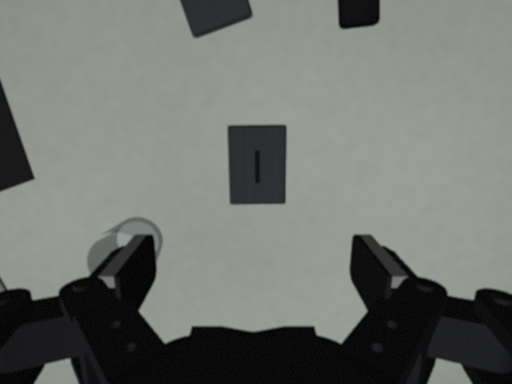

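```bash
python3 -m inch '[[0,0,0.06,0,0,0,1],[0,0.001,0.12,0,0,-0.015,1],[0,0.001,0.18,0,0,-0.015,1],[0,0.001,0.2,0,0,-0.015,1],[0,0.001,0.201,0,0,-0.015,1],[0,0.001,0.201,0,0,-0.015,-1],[0,0.001,0.201,0,0,-0.015,-1],[0,0.001,0.201,0,0,-0.015,-1]]' 30; python3 t.py .4405 -.2716 .1 -105.6
```

```text
time_s: 3.0
ee_pos: [0.4399, -0.2727, 0.0007]
ee_rot: [1.897, -2.504, 0.005]
contact_force: [-3.0, -2.6, 6.6]
width: 0.0593
t 3.00 p [ 0.4399 -0.2727  0.0007] psi -105.7 F [-2.97 -2.57  6.62] w 0.0593
shift [-0.001  -0.0005 -0.0993] turn [-0.0026 -0.0022 -0.0018]
```

```bash
python3 -m inch '[[0,0,-0.03,0,0,0,-1],[0,0,-0.09,0,0,0,-1],[0,0,-0.15,0,0,0,-1],[0,0,-0.15,0,0,0,-1],[0,0,-0.15,0,0,0,-1],[0,0,-0.15,0,0,0,-1]]' 40
cat > weigh.py <<'E'
from h import *
F=[]
for i in range(6):
    robot.capture('wrist'); s=robot.get_state(); F.append(s['contact_force'])
print('mean F',np.mean(F,0).round(2),'sd',np.std(F,0).round(2),'M',np.round(s['moment'],3),'w',s['width'])
E
python3 weigh.py; python3 t.py .604 .098 .15 -7
```

```text
time_s: 3.75
ee_pos: [0.4387, -0.2715, 0.149]
ee_rot: [1.897, -2.503, -0.0]
contact_force: [0.0, -0.0, -2.8]
width: 0.0585
mean F [-0.33  0.15 -2.53] sd [0.27 0.35 0.39] M [ 0.018 -0.05  -0.007] w 0.058740824320039874
t 4.05 p [ 0.4395 -0.2721  0.1501] psi -105.7 F [-0.58 -0.32 -3.19] w 0.0587
shift [-0.4009 -0.0582 -0.0005] turn [ 3.0000e-04 -2.5000e-03 -1.7227e+00]
```

```bash
python3 -m inch '[[-0.057,-0.0083,-0.014,0,0,-0.18,-1],[-0.114,-0.0166,-0.028,0,0,-0.36,-1],[-0.171,-0.025,-0.043,0,0,-0.54,-1],[-0.228,-0.033,-0.057,0,0,-0.72,-1],[-0.285,-0.041,-0.072,0,0,-0.9,-1],[-0.342,-0.05,-0.086,0,0,-1.08,-1],[-0.4,-0.058,-0.1,0,0,-1.26,-1],[-0.4,-0.058,-0.1,0,0,-1.44,-1]]' 40; python3 t.py .604 .098 .25 -7
```

```text
time_s: 5.05
ee_pos: [0.6047, 0.1017, 0.2499]
ee_rot: [3.081, -0.615, 0.005]
contact_force: [0.2, -2.2, -2.9]
width: 0.0588
t 5.05 p [0.6047 0.1017 0.2499] psi -22.6 F [ 0.16 -2.23 -2.91] w 0.0588
shift [ 0.0008  0.0037 -0.0001] turn [-0.     -0.0031 -0.2716]
```

```bash
python3 -m inch '[[0.0008,0.0037,0,0,-0.003,-0.18,-1],[0.0008,0.0037,0,0,-0.003,-0.2716,-1],[0.0008,0.0037,0,0,-0.003,-0.2716,-1],[0.0008,0.0037,0,0,-0.003,-0.2716,-1]]' 40; python3 look.py w2.png lunchbox .055; python3 t.py
python3 - <<'E'
from h import *
s=robot.get_state(); c=robot.capture('wrist'); k=cam(c,s)
C=np.array([.6627,.1485]); q=np.radians(-7); Rb=np.array([[np.cos(q),-np.sin(q)],[np.sin(q),np.cos(q)]])
im=c['frame'].copy()
for L in [[(0,0),(0,-.157)],[(0,0),(-.144,0)]]:
  for z,col in((.055,(255,0,0)),(.003,(0,255,0))):
    P=np.array([np.r_[C+Rb@np.array(l),z] for l in L]); p=proj(P,k).round().astype(int); print(z,p.tolist())
    cv2.line(im,tuple(map(int,p[0])),tuple(map(int,p[1])),col,1)
print(robot.landmark_of('wrist','corner'), [unproj(d['point'],k,.003).round(4) for d in robot.landmark_of('wrist','corner')])
save('w2o.png',cv2.resize(im,(800,600)))
E
```

```text
time_s: 5.55
ee_pos: [0.6039, 0.098, 0.2496]
ee_rot: [3.136, -0.195, -0.001]
contact_force: [0.7, 0.4, -2.1]
width: 0.0588
lunchbox 0.97 [159. 102. 307. 224.] rect [585.1  96.9] [133.4 153.8] 84.2
lunchbox 0.17 [ 28.   0. 102.  16.] rect [451.  267.5] [11.  68.1] 82.8
t 5.65 p [0.604  0.0979 0.2498] psi -7.1 F [-0.25  0.38 -2.69] w 0.0583
0.055 [[304, 107], [298, 250]]
0.003 [[297, 106], [293, 232]]
0.055 [[304, 107], [161, 108]]
0.003 [[297, 106], [173, 107]]
[{'point': [299.5, 105.5], 'p': 0.65}] [array([[0.6658, 0.149 , 0.003 ]])]
```

View pics/w2o.png

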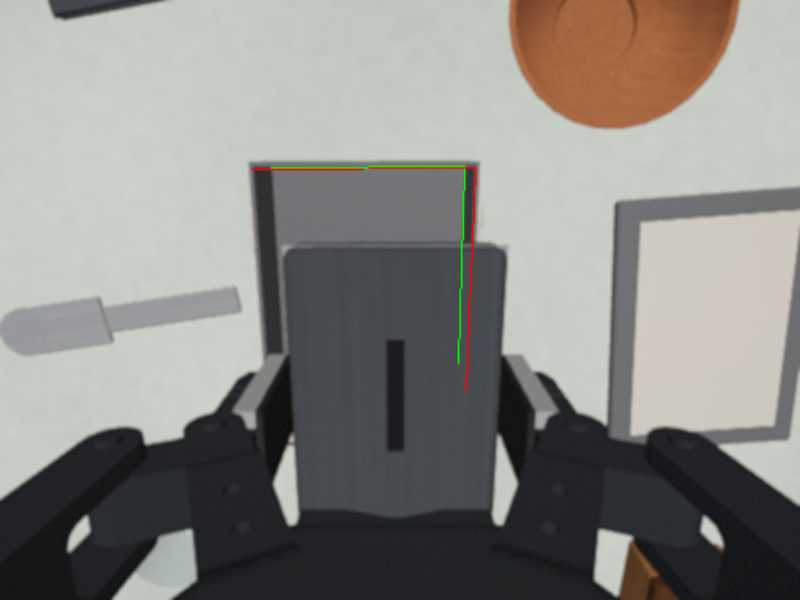

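```bash
python3 t.py .599 .106 .015 -6.5 .599 .106 .005 -6.5
```

```text
t 5.80 p [0.604  0.0979 0.2499] psi -7.0 F [ 0.07 -0.5  -2.44] w 0.0585
shift [-0.006  -0.0074  0.2349] turn [-0.     -0.0001 -0.0093]
shift [-0.006  -0.0074  0.2449] turn [-0.     -0.0001 -0.0093]
```

```bash
python3 -m inch '[[-0.006,-0.0074,0.06,0,0,-0.009,-1],[-0.006,-0.0074,0.12,0,0,-0.009,-1],[-0.006,-0.0074,0.175,0,0,-0.009,-1],[-0.006,-0.0074,0.215,0,0,-0.009,-1],[-0.006,-0.0074,0.235,0,0,-0.009,-1],[-0.006,-0.0074,0.241,0,0,-0.009,-1],[-0.006,-0.0074,0.245,0,0,-0.009,-1],[-0.006,-0.0074,0.245,0,0,-0.009,-1]]' 40; python3 t.py .599 .106 .004 -6.5
```

```text
time_s: 6.8
ee_pos: [0.5996, 0.106, 0.0057]
ee_rot: [-3.136, 0.179, -0.003]
contact_force: [-0.3, 0.1, -1.9]
width: 0.0587
t 6.80 p [0.5996 0.106  0.0057] psi -6.5 F [-0.35  0.13 -1.89] w 0.0587
shift [-0.0006  0.0001  0.0017] turn [-0.0002 -0.0016 -0.0004]
```

```bash
python3 -m inch '[[0,0,0.002,0,0,0,-1],[0,0,0.0025,0,0,0,-1],[0,0,0.0025,0,0,0,0.65],[0,0,0.0025,0,0,0,0.65],[0,0,0.0025,0,0,0,0.65]]' 40;  python3 t.py; python3 -m inch '[[0,0,-0.02,0,0,0,0.65],[0,0,-0.07,0,0,0,0.65],[0,0,-0.13,0,0,0,1],[0,0,-0.18,0,0,0,1],[0,0,-0.18,0,0,0,1]]'; python3 t.py .618 -.2785 .18 -87.7
```

```text
time_s: 7.42
ee_pos: [0.5989, 0.1062, 0.0036]
ee_rot: [-3.136, 0.179, -0.001]
contact_force: [-5.6, 0.3, 6.0]
width: 0.0703
t 7.42 p [0.5989 0.1062 0.0036] psi -6.5 F [-5.6   0.26  6.03] w 0.0703
time_s: 8.05
ee_pos: [0.6016, 0.1063, 0.1888]
ee_rot: [-3.135, 0.178, -0.018]
contact_force: [-0.6, -0.1, -1.0]
width: 0.0851
t 8.05 p [0.6016 0.1063 0.1888] psi -6.5 F [-0.59 -0.15 -0.97] w 0.0851
shift [0.0599 0.3805 0.0087] turn [-0.0094 -0.0078  1.417 ]
```

```bash
python3 - <<'E'
from h import *
s=robot.get_state(); c=robot.capture('wrist'); k=cam(c,s)
for d in robot.masks_of('wrist','tin1'):
    m=d['region'].astype(np.uint8); cs=max(cv2.findContours(m,0,1)[0],key=cv2.contourArea)
    r=cv2.minAreaRect((unproj(cs[:,0,:],k,.017)[:,:2]*1000).astype(np.float32)); print(d['p'],d['extent'],r)
print([unproj(d['point'],k,.003).round(4) for d in robot.landmark_of('wrist','corner')])
save('w3.png',cv2.resize(c['frame'],(800,600),interpolation=cv2.INTER_CUBIC))
c=robot.capture('top');k=cam(c)
for d in robot.masks_of('top','lunchbox'):
    m=d['region'].astype(np.uint8); cs=max(cv2.findContours(m,0,1)[0],key=cv2.contourArea)
    r=cv2.minAreaRect((unproj(cs[:,0,:],k,.055)[:,:2]*1000).astype(np.float32)); print(d['p'],d['extent'],r)
E
python3 t.py .618 -.2785 .18 -87.7
```

```text
0.56 [217.1, 125.7, 279.5, 210.3] ((600.9583129882812, 106.70310974121094), (83.42450714111328, 61.049747467041016), 83.18553924560547)
[array([[0.6655, 0.151 , 0.003 ]])]
0.92 [226.7, 167.5, 290.8, 220.2] ((572.460693359375, -4.597740173339844), (95.9065170288086, 154.94354248046875), 88.4461441040039)
t 8.30 p [0.5981 0.1061 0.1818] psi -6.5 F [-0.27 -0.72  0.18] w 0.0855
shift [0.0634 0.3798 0.0018] turn [0.0021 0.0018 1.4169]
```

View pics/w3.png

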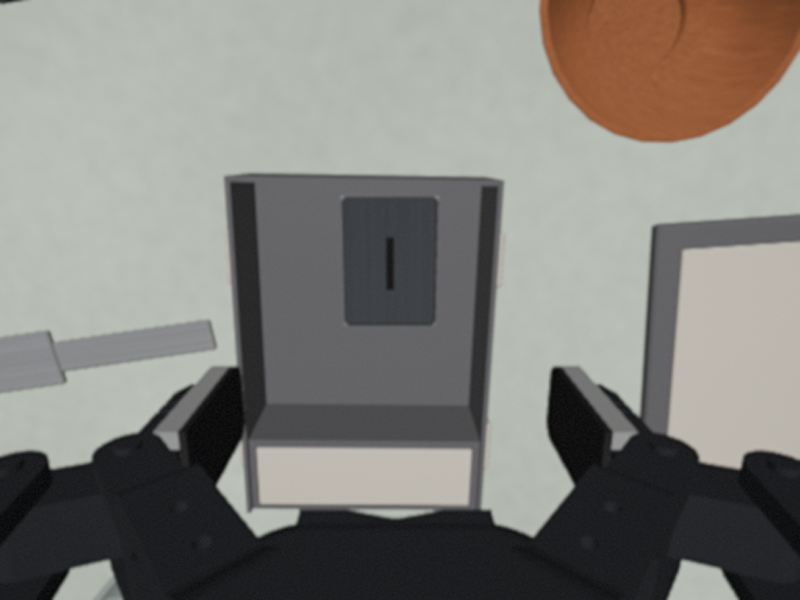

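```bash
python3 -m inch '[[0.008,0.048,0,0,0,0.18,1],[0.016,0.095,0,0,0,0.36,1],[0.024,0.142,0,0,0,0.54,1],[0.032,0.19,0,0,0,0.72,1],[0.04,0.237,0,0,0,0.9,1],[0.048,0.285,0,0,0,1.08,1],[0.056,0.332,0,0,0,1.26,1],[0.0634,0.3798,0,0.002,0.002,1.417,1]]'; python3 -m inch '[[0,0,0,0,0,0,1]]';  python3 look.py w4.png tin1 .014; python3 t.py .618 -.2785 .002 -87.7
```

```text
time_s: 9.3
ee_pos: [0.6175, -0.2798, 0.18]
ee_rot: [2.259, -2.182, -0.004]
contact_force: [0.4, -1.0, 0.1]
width: 0.0855
time_s: 9.43
ee_pos: [0.6164, -0.2833, 0.1777]
ee_rot: [2.252, -2.188, -0.007]
contact_force: [-0.5, 1.3, 0.1]
width: 0.0852
tin1 0.73 [214. 124. 283. 208.] rect [ 619.2 -278.2] [82.1 60.5] 1.6
t 9.53 p [ 0.6168 -0.2798  0.1779] psi -88.0 F [ 0.14  0.59 -0.43] w 0.0853
shift [-0.0006 -0.0021  0.1759] turn [ 0.0048  0.0036 -0.0057]
```

```bash
python3 -m inch '[[-0.0007,-0.0025,0.06,0.005,0.004,0,1],[-0.0007,-0.0025,0.12,0.005,0.004,0,1],[-0.0007,-0.0025,0.165,0.005,0.004,0,1],[-0.0007,-0.0025,0.176,0.005,0.004,0,1],[-0.0007,-0.0025,0.176,0.005,0.004,0,1],[-0.0007,-0.0025,0.176,0.005,0.004,0,-1],[-0.0007,-0.0025,0.176,0.005,0.004,0,-1],[-0.0007,-0.0025,0.176,0.005,0.004,0,-1]]' 40; python3 t.py; python3 -m inch '[[0,0,-0.03,0,0,0,-1],[0,0,-0.09,0,0,0,-1],[0,0,-0.15,0,0,0,-1],[0,0,-0.15,0,0,0,-1],[0,0,-0.15,0,0,0,-1]]' 40;python3 weigh.py; python3 t.py .600 .106 .18 -6.5
```

```text
time_s: 10.52
ee_pos: [0.6198, -0.279, 0.0049]
ee_rot: [-2.259, 2.182, -0.007]
contact_force: [-0.7, 0.3, 6.7]
width: 0.0586
t 10.53 p [ 0.6198 -0.279   0.0049] psi -88.0 F [-0.67  0.34  6.66] w 0.0586
time_s: 11.15
ee_pos: [0.6187, -0.2784, 0.1548]
ee_rot: [-2.259, 2.182, -0.007]
contact_force: [-1.8, -0.8, -3.4]
width: 0.0574
mean F [-0.3  -0.19 -2.42] sd [0.67 0.32 0.23] M [ 0.051 -0.029 -0.022] w 0.05818381631406368
t 11.45 p [ 0.6187 -0.2784  0.1534] psi -88.0 F [ 0.04 -0.73 -2.19] w 0.0582
shift [-0.3848  0.0054 -0.0271] turn [-8.0000e-04 -2.6000e-03 -1.4229e+00]
```

```bash
python3 -m inch '[[-0.048,0,-0.01,0,0,-0.18,-1],[-0.096,0,-0.02,0,0,-0.36,-1],[-0.144,0.001,-0.027,0,0,-0.54,-1],[-0.192,0.002,-0.027,0,0,-0.72,-1],[-0.24,0.003,-0.027,0,0,-0.9,-1],[-0.288,0.004,-0.027,0,0,-1.08,-1],[-0.337,0.005,-0.027,0,0,-1.26,-1],[-0.385,0.0054,-0.027,0,-0.003,-1.423,-1]]' 40; python3 -m inch '[[0,0,0,0,0,0,-1]]'; python3 t.py .5992 .1062 .03 -6.5 .5992 .1062 .024 -6.5
```

```text
time_s: 12.45
ee_pos: [0.5996, 0.1079, 0.1794]
ee_rot: [-3.136, 0.169, 0.001]
contact_force: [0.7, 0.5, -2.7]
width: 0.0581
time_s: 12.58
ee_pos: [0.599, 0.1112, 0.1789]
ee_rot: [-3.136, 0.16, 0.002]
contact_force: [0.1, -0.5, -2.8]
width: 0.0585
t 12.57 p [0.599  0.1112 0.1789] psi -5.8 F [ 0.13 -0.47 -2.76] w 0.0585
shift [0.001  0.0052 0.1489] turn [-0.0014  0.0016  0.0114]
shift [0.001  0.0052 0.1549] turn [-0.0014  0.0016  0.0114]
```

```bash
python3 -m inch '[[0.001,0.0052,0.03,0,0.002,0.011,-1],[0.001,0.0052,0.08,0,0.002,0.011,-1],[0.001,0.0052,0.125,0,0.002,0.011,-1],[0.001,0.0052,0.145,0,0.002,0.011,-1],[0.001,0.0052,0.153,0,0.002,0.011,-1],[0.001,0.0052,0.155,0,0.002,0.011,-1],[0.001,0.0052,0.155,0,0.002,0.011,-1]]' 40; python3 t.py .5992 .1062 .022 -6.5
```

```text
time_s: 13.45
ee_pos: [0.5999, 0.106, 0.0249]
ee_rot: [-3.135, 0.178, -0.004]
contact_force: [0.1, 0.7, -2.0]
width: 0.0583
t 13.45 p [0.5999 0.106  0.0249] psi -6.5 F [ 0.07  0.68 -2.  ] w 0.0583
shift [-0.0008 -0.0001  0.0029] turn [-0.0016 -0.0022 -0.0001]
```

Lower slowly until contact.

```bash
python3 -m inch '[[-0.0005,0,0.002,0,0,0,-1],[-0.0005,0,0.004,0,0,0,-1],[-0.0005,0,0.004,0,0,0,-1]]' 40; python3 t.py .5992 .1062 .018 -6.5
```

```text
time_s: 13.82
ee_pos: [0.5999, 0.1061, 0.0219]
ee_rot: [-3.135, 0.178, -0.006]
contact_force: [-0.8, 0.1, 4.4]
width: 0.0582
t 13.82 p [0.5999 0.1061 0.0219] psi -6.5 F [-0.83  0.07  4.4 ] w 0.0582
shift [-0.0008 -0.      0.0039] turn [-0.0018 -0.0036 -0.    ]
```

```bash
python3 -m inch '[[0,0,0,0,0,0,0.5],[0,0,0,0,0,0,0.5],[0,0,0,0,0,0,0.5]]';python3 -m inch '[[0,0,-0.02,0,0,0,0.5],[0,0,-0.07,0,0,0,0.5],[0,0,-0.13,0,0,0,1],[0,0,-0.16,0,0,0,1],[0,0,-0.16,0,0,0,1],[0,0,-0.16,0,0,0,1]]'; python3 look.py w5.png tin1 .031; python3 t.py .587 .332 .18 -94.3
```

```text
time_s: 14.2
ee_pos: [0.6, 0.1061, 0.0218]
ee_rot: [-3.135, 0.178, -0.006]
contact_force: [1.0, 0.0, -0.4]
width: 0.0639
time_s: 14.95
ee_pos: [0.5986, 0.1059, 0.1806]
ee_rot: [-3.135, 0.178, -0.003]
contact_force: [0.2, -0.7, -0.7]
width: 0.0853
tin1 0.72 [  0. 204. 140. 253.] rect [414.9  74.9] [143.8  36.4] 2.0
tin1 0.7 [218. 128. 290. 218.] rect [599.8 105.1] [84.1 60.6] 84.7
t 15.05 p [0.5984 0.1058 0.18  ] psi -6.5 F [-0.42 -1.08 -0.62] w 0.0855
shift [-3.700e-02 -2.234e-01  2.000e-04] turn [-1.2000e-03  7.0000e-04  1.5323e+00]
```

View pics/w5.png

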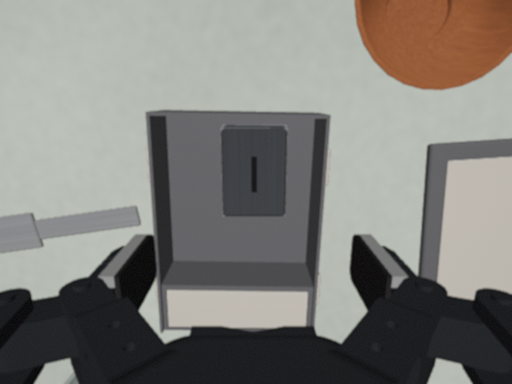

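```bash
python3 -m inch '[[-0.005,-0.028,0,0,0,0.18,1],[-0.01,-0.056,0,0,0,0.36,1],[-0.014,-0.084,0,0,0,0.54,1],[-0.018,-0.112,0,0,0,0.72,1],[-0.023,-0.14,0,0,0,0.9,1],[-0.028,-0.168,0,0,0,1.08,1],[-0.033,-0.2,0,0,0,1.26,1],[-0.037,-0.2234,0,0,0,1.42,1]]'; python3 -m inch '[[0,0,0,0,0,0.13,1],[0,0,0,0,0,0.13,1]]';  python3 look.py w6.png tin1 .014; python3 t.py .587 .332 .003 -94.3
```

```text
time_s: 16.05
ee_pos: [0.5862, 0.3331, 0.1783]
ee_rot: [2.256, -2.184, -0.003]
contact_force: [-0.1, 0.2, 0.8]
width: 0.086
time_s: 16.3
ee_pos: [0.5856, 0.3332, 0.1764]
ee_rot: [2.11, -2.322, -0.004]
contact_force: [-0.3, -1.3, -0.3]
width: 0.085
tin1 0.96 [460.  98. 512. 167.] rect [598.6 107.8] [48.3 62.7] 84.4
tin1 0.86 [218. 124. 286. 210.] rect [588.6 334.2] [61.  84.7] 85.9
tin1 0.61 [159. 319. 205. 344.] rect [414.4 427.4] [19.5 58.3] 15.3
tin1 0.55 [250. 264. 311. 332.] rect [442.9 314.1] [79.8 61.1] 1.8
t 16.40 p [0.5861 0.3327 0.1773] psi -95.4 F [-0.59  0.01  0.66] w 0.0856
shift [ 0.0005 -0.0017  0.1743] turn [ 0.0037 -0.0009 -0.02  ]
```

```bash
python3 -m inch '[[-0.0005,-0.0018,0.06,0.004,0,-0.02,1],[-0.0005,-0.0018,0.12,0.004,0,-0.02,1],[-0.0005,-0.0018,0.163,0.004,0,-0.02,1],[-0.0005,-0.0018,0.175,0.004,0,-0.02,1],[-0.0005,-0.0018,0.175,0.004,0,-0.02,1],[-0.0005,-0.0018,0.175,0.004,0,-0.02,-1],[-0.0005,-0.0018,0.175,0.004,0,-0.02,-1],[-0.0005,-0.0018,0.175,0.004,0,-0.02,-1]]' 40; python3 t.py; python3 -m inch '[[0,0,-0.03,0,0,0,-1],[0,0,-0.09,0,0,0,-1],[0,0,-0.15,0,0,0,-1],[0,0,-0.15,0,0,0,-1],[0,0,-0.15,0,0,0,-1]]' 40;python3 weigh.py; python3 t.py .5992 .106 .18 -6.5
```

```text
time_s: 17.4
ee_pos: [0.5887, 0.3336, 0.0051]
ee_rot: [-2.134, 2.3, -0.004]
contact_force: [-1.2, -0.3, 5.5]
width: 0.0578
t 17.40 p [0.5887 0.3336 0.0051] psi -94.3 F [-1.21 -0.29  5.54] w 0.0578
time_s: 18.02
ee_pos: [0.5878, 0.3334, 0.1555]
ee_rot: [-2.134, 2.3, -0.004]
contact_force: [0.1, -0.1, -1.6]
width: 0.0582
mean F [-0.27 -0.19 -0.59] sd [0.78 0.54 0.32] M [-0.001 -0.03   0.006] w 0.058124129031006236
t 18.32 p [0.5876 0.3333 0.1538] psi -94.3 F [-0.09 -0.21 -0.27] w 0.0581
shift [ 0.2257 -0.0286 -0.0262] turn [-0.0021 -0.0017 -1.5322]
```

```bash
python3 -m inch '[[0,0,0.05,0,0,0,-1],[0,0,0.1,0,0,0,-1],[0,0,0.135,0,0,0,-1],[0,0,0.146,0,0,0,-1],[0,0,0.1485,0,0,0,-1],[0,0,0.1485,0,0,0,-1],[0,0,0.1485,0,0,0,1],[0,0,0.1485,0,0,0,1]]' 40; python3 -m inch '[[0,0,0,0,0,0,1],[0,0,-0.03,0,0,0,1],[0,0,-0.09,0,0,0,1],[0,0,-0.15,0,0,0,1],[0,0,-0.17,0,0,0,1]]';  python3 t.py .4335 .311 .175 -87.5
```

```text
time_s: 19.32
ee_pos: [0.5884, 0.3334, 0.006]
ee_rot: [-2.135, 2.301, -0.003]
contact_force: [0.1, 0.2, 0.2]
width: 0.0855
time_s: 19.95
ee_pos: [0.5894, 0.3341, 0.1815]
ee_rot: [-2.13, 2.295, -0.008]
contact_force: [0.8, -0.6, -1.5]
width: 0.0854
t 19.95 p [0.5894 0.3341 0.1815] psi -94.3 F [ 0.76 -0.65 -1.49] w 0.0854
shift [0.0347 0.1538 0.0047] turn [-0.011   0.0039 -0.1184]
```

```bash
python3 -m inch '[[0.012,0.052,0.005,-0.005,0.002,-0.06,1],[0.024,0.104,0.005,-0.01,0.004,-0.118,1],[0.0347,0.1538,0.005,-0.011,0.004,-0.118,1],[0.0347,0.1538,0.005,-0.011,0.004,-0.118,1],[0.0347,0.1538,0.005,-0.011,0.004,-0.118,1]]';  python3 look.py w7.png tin1 .014; python3 t.py .4335 .311 .003 -87.5
```

```text
time_s: 20.58
ee_pos: [0.4345, 0.3114, 0.1754]
ee_rot: [-2.268, 2.171, -0.002]
contact_force: [0.7, 0.1, 0.6]
width: 0.0855
tin1 0.98 [463.   0. 512.  26.] rect [580.  117.7] [19.2 42.3] 2.4
tin1 0.83 [195.   3. 273.  49.] rect [563.  334.7] [60.8 39.9] 87.8
tin1 0.77 [219. 129. 279. 217.] rect [433.5 312.9] [83.8 59.9] 3.3
tin1 0.72 [ 77. 182. 174. 251.] rect [383.6 436.2] [61.9 86.4] 11.8
tin1 0.64 [463.  22. 510.  33.] rect [570.6 116.6] [44.3  4.3] 82.4
t 20.68 p [0.435  0.3113 0.1749] psi -87.6 F [ 0.52  0.57 -0.31] w 0.0853
shift [0.0003 0.0017 0.1719] turn [-0.0015  0.0005 -0.0009]
```

```bash
python3 -m inch '[[-0.0006,0.0016,0.06,0,0,-0.006,1],[-0.0006,0.0016,0.12,0,0,-0.006,1],[-0.0006,0.0016,0.16,0,0,-0.006,1],[-0.0006,0.0016,0.173,0,0,-0.006,1],[-0.0006,0.0016,0.173,0,0,-0.006,1],[-0.0006,0.0016,0.173,0,0,-0.006,-1],[-0.0006,0.0016,0.173,0,0,-0.006,-1],[-0.0006,0.0016,0.173,0,0,-0.006,-1]]' 40; python3 t.py; python3 -m inch '[[0,0,-0.03,0,0,0,-1],[0,0,-0.09,0,0,0,-1],[0,0,-0.15,0,0,0,-1],[0,0,-0.18,0,0,0,-1],[0,0,-0.18,0,0,0,-1]]' 40;python3 weigh.py; python3 t.py .5992 .106 .18 -6.5
```

```text
time_s: 21.68
ee_pos: [0.4349, 0.3126, 0.004]
ee_rot: [-2.271, 2.163, -0.003]
contact_force: [0.2, -0.9, 6.7]
width: 0.0582
t 21.68 p [0.4349 0.3126 0.004 ] psi -87.2 F [ 0.15 -0.92  6.7 ] w 0.0582
time_s: 22.3
ee_pos: [0.4351, 0.3128, 0.1871]
ee_rot: [-2.267, 2.158, -0.007]
contact_force: [0.4, -0.0, -2.8]
width: 0.0582
mean F [-0.27 -0.08 -2.74] sd [0.51 0.69 0.24] M [-0.005 -0.058  0.015] w 0.05799446465965356
t 22.60 p [0.4333 0.3118 0.1824] psi -87.2 F [ 0.42  1.08 -2.9 ] w 0.0580
shift [ 0.2136 -0.1557  0.0026] turn [-2.4000e-03 -1.1000e-03 -1.4085e+00]
```

```bash
python3 -m inch '[[0.027,-0.02,0,0,0,-0.18,-1],[0.054,-0.039,0,0,0,-0.36,-1],[0.081,-0.058,0,0,0,-0.54,-1],[0.108,-0.078,0,0,0,-0.72,-1],[0.135,-0.098,0,0,0,-0.9,-1],[0.162,-0.117,0,0,0,-1.08,-1],[0.189,-0.137,0,0,0,-1.26,-1],[0.2136,-0.1557,0.002,-0.002,-0.001,-1.4085,-1]]' 40; python3 -m inch '[[0,0,0,0,0,0,-1]]'; python3 t.py .5992 .1068 .037 -6.5
```

```text
time_s: 23.6
ee_pos: [0.5996, 0.105, 0.1793]
ee_rot: [-3.137, 0.17, 0.003]
contact_force: [0.1, 0.8, -3.1]
width: 0.0581
time_s: 23.72
ee_pos: [0.6002, 0.1031, 0.1775]
ee_rot: [3.136, -0.174, -0.006]
contact_force: [0.0, 0.8, -2.1]
width: 0.0582
t 23.73 p [0.6002 0.1031 0.1775] psi -6.3 F [ 0.03  0.84 -2.11] w 0.0582
shift [-0.0009 -0.0037  0.1406] turn [0.0008 0.0037 0.0029]
```

```bash
python3 -m inch '[[-0.001,-0.0037,0.04,0,0.002,0.003,-1],[-0.001,-0.0037,0.09,0,0.002,0.003,-1],[-0.001,-0.0037,0.125,0,0.002,0.003,-1],[-0.001,-0.0037,0.137,0,0.002,0.003,-1],[-0.001,-0.0037,0.1405,0,0.002,0.003,-1],[-0.001,-0.0037,0.1405,0,0.002,0.003,-1]]' 40; python3 t.py; python3 -m inch '[[0,0,0.001,0,0,0,-1],[0,0,0.002,0,0,0,-1],[0,0,0.0025,0,0,0,-1]]'; python3 t.py .5992 .1068 .034 -6.5
```

```text
time_s: 24.48
ee_pos: [0.5999, 0.1071, 0.0383]
ee_rot: [3.136, -0.178, 0.001]
contact_force: [-0.6, 0.4, -1.9]
width: 0.0583
t 24.48 p [0.5999 0.1071 0.0383] psi -6.5 F [-0.61  0.4  -1.88] w 0.0583
time_s: 24.85
ee_pos: [0.6, 0.1071, 0.0361]
ee_rot: [3.136, -0.179, 0.001]
contact_force: [0.6, -0.2, -2.4]
width: 0.0585
t 24.85 p [0.6    0.1071 0.0361] psi -6.5 F [ 0.64 -0.2  -2.4 ] w 0.0585
shift [-0.0008  0.0003  0.0021] turn [ 0.0003 -0.0009 -0.0003]
```

```bash
python3 -m inch '[[0,0,0.001,0,0,0,-1],[0,0,0.002,0,0,0,-1]]'; python3 -m inch '[[0,0,0,0,0,0,0.5],[0,0,0,0,0,0,0.5],[0,0,0,0,0,0,0.5]]';python3 -m inch '[[0,0,-0.02,0,0,0,0.5],[0,0,-0.07,0,0,0,0.5],[0,0,-0.12,0,0,0,0.2],[0,0,-0.15,0,0,0,-0.2],[0,0,-0.15,0,0,0,-0.2]]'; python3 look.py w8.png tin1 .045; python3 t.py; python3 -c "
from h import *
s=robot.get_state(); c=robot.capture('wrist'); k=cam(c,s)
print([unproj(d['point'],k,.003).round(4) for d in robot.landmark_of('wrist','corner')])"
```

```text
time_s: 25.1
ee_pos: [0.6001, 0.107, 0.035]
ee_rot: [3.136, -0.179, 0.002]
contact_force: [-3.6, -1.2, 10.4]
width: 0.0583
time_s: 25.48
ee_pos: [0.6002, 0.107, 0.035]
ee_rot: [3.136, -0.179, 0.002]
contact_force: [0.4, -0.8, 0.2]
width: 0.0644
time_s: 26.1
ee_pos: [0.6014, 0.1072, 0.1878]
ee_rot: [-3.136, 0.179, -0.011]
contact_force: [-0.7, 0.4, -0.9]
width: 0.0345
tin1 0.74 [215. 128. 285. 220.] rect [600.3 105.8] [84.1 61.3] 83.3
tin1 0.61 [218. 126. 275. 129.] rect [604.1 149.3] [ 3.4 51.2] 83.4
tin1 0.45 [236. 129. 283. 132.] rect [600.4 148. ] [ 1.7 14.7] 83.4
t 26.20 p [0.5996 0.1071 0.1842] psi -6.5 F [-0.46  0.32 -0.83] w 0.0339
[array([[0.6662, 0.1494, 0.003 ]])]
```

View pics/w8.png

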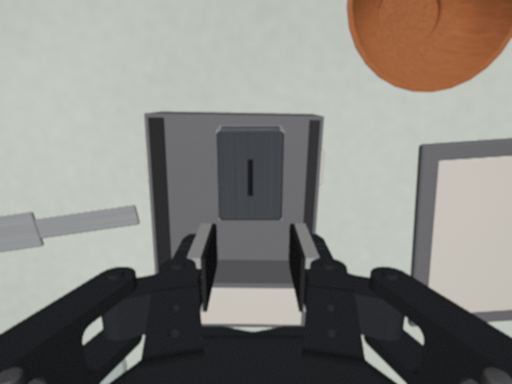

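```bash
python3 t.py .5929 .0453 .184 -7 .5929 .0453 .007 -7
```

```text
t 26.30 p [0.5991 0.107  0.1832] psi -6.5 F [-1.02  0.43 -0.31] w 0.0342
shift [ 0.0008  0.062  -0.0007] turn [0.0008 0.0017 0.0084]
shift [0.0011 0.0619 0.1763] turn [0.0008 0.0017 0.0084]
```

```bash
python3 -m inch '[[0.001,0.04,0,0.001,0.002,0.008,-0.44],[0.001,0.062,0,0.001,0.002,0.008,-0.44],[0.001,0.062,0,0.001,0.002,0.008,-0.44],[0.001,0.062,0.06,0.001,0.002,0.008,-0.44],[0.001,0.062,0.115,0.001,0.002,0.008,-0.44],[0.001,0.062,0.155,0.001,0.002,0.008,-0.44],[0.001,0.062,0.173,0.001,0.002,0.008,-0.44],[0.001,0.062,0.176,0.001,0.002,0.008,-0.44]]'; python3 -m inch '[[0,0,0,0,0,0,-0.44]]'; python3 t.py .5939 .0533 .007 -7
```

```text
time_s: 27.3
ee_pos: [0.5927, 0.0457, 0.0067]
ee_rot: [-3.135, 0.191, 0.001]
contact_force: [0.1, -0.4, 0.6]
width: 0.0238
time_s: 27.42
ee_pos: [0.5938, 0.0459, 0.008]
ee_rot: [-3.135, 0.19, -0.003]
contact_force: [0.8, -0.5, 0.4]
width: 0.0238
t 27.43 p [0.5938 0.0459 0.008 ] psi -7.0 F [ 0.79 -0.52  0.41] w 0.0238
shift [-0.0008 -0.0074  0.001 ] turn [-0.0006 -0.0016  0.0008]
```

```bash
python3 -m inch '[[-0.0008,-0.003,0,0,0,0,-0.44],[-0.0008,-0.006,0,0,0,0,-0.44],[-0.0008,-0.008,0,0,0,0,-0.44],[-0.0008,-0.009,0,0,0,0,-0.44]]'; python3 t.py;  python3 -m inch '[[0,-0.001,0,0,0,0,-0.44],[0,-0.002,0,0,0,0,-0.44],[0,-0.003,0,0,0,0,-0.44],[0,-0.004,0,0,0,0,-0.44]]'; python3 t.py
```

```text
time_s: 27.92
ee_pos: [0.5946, 0.054, 0.0089]
ee_rot: [3.135, -0.19, 0.005]
contact_force: [-1.6, -6.2, 5.4]
width: 0.0238
t 27.93 p [0.5946 0.054  0.0089] psi -6.9 F [-1.63 -6.19  5.35] w 0.0238
time_s: 28.42
ee_pos: [0.5952, 0.0579, 0.009]
ee_rot: [3.135, -0.19, 0.005]
contact_force: [-1.1, -3.8, 2.2]
width: 0.0242
t 28.43 p [0.5952 0.0579 0.009 ] psi -6.9 F [-1.08 -3.83  2.18] w 0.0242
```

```bash
for i in 1; do python3 -m inch '[[0,-0.001,0,0,0,0,-0.44],[0,-0.002,0,0,0,0,-0.44]]'; python3 t.py; done; python3 -m inch '[[0,-0.001,0,0,0,0,-0.44],[0,-0.0015,0,0,0,0,-0.44]]'|grep -e pos -e force
```

```text
time_s: 28.68
ee_pos: [0.5954, 0.0599, 0.009]
ee_rot: [3.135, -0.19, 0.005]
contact_force: [-0.9, -4.2, 2.7]
width: 0.0237
t 28.68 p [0.5954 0.0599 0.009 ] psi -6.9 F [-0.93 -4.18  2.68] w 0.0237
ee_pos: [0.5956, 0.0615, 0.009]
contact_force: [-1.5, -4.9, 0.8]
```

```bash
python3 -m inch '[[0,-0.0005,0,0,0,0,-0.44],[0,-0.001,0,0,0,0,-0.44]]'|grep -e pos -e force;python3 -m inch '[[0,-0.0005,0,0,0,0,-0.44],[0,-0.001,0,0,0,0,-0.44]]'|grep -e pos -e force; python3 - <<'E'
from h import *
s=robot.get_state(); c=robot.capture('top'); k=cam(c)
print([(d['p'],unproj(d['point'],k,.003).round(4)) for d in robot.landmark_of('top','corner')])
save('top2.png',cv2.resize(c['frame'][150:235,210:310],(800,680),interpolation=cv2.INTER_CUBIC)[:600])
E
```

```text
ee_pos: [0.5957, 0.0623, 0.009]
contact_force: [-1.3, -7.4, 1.6]
ee_pos: [0.5957, 0.0624, 0.009]
contact_force: [-2.6, -10.1, 3.0]
[(0.29, array([[0.5798, 0.0505, 0.003 ]]))]
```

View pics/top2.png

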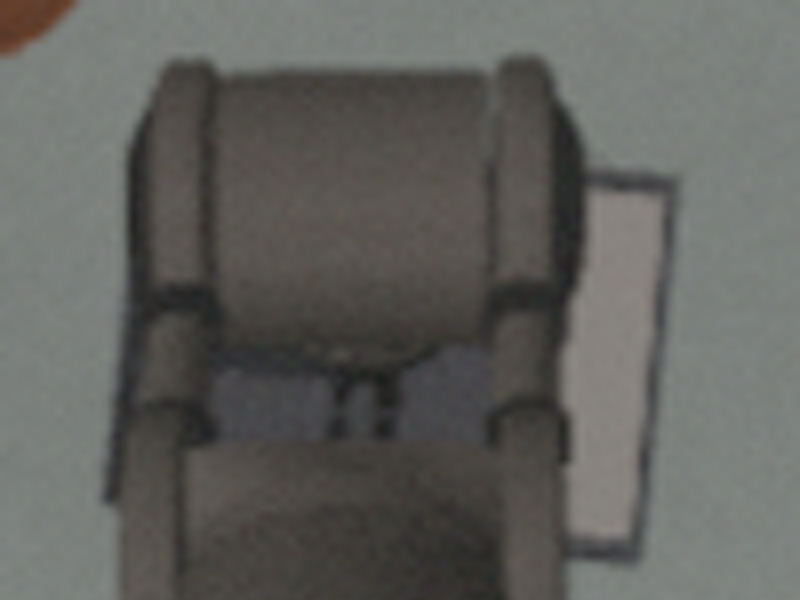

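```bash
python3 -m inch '[[0,0.006,0,0,0,0,-0.44],[0,0.01,0,0,0,0,-0.44],[0,0.01,-0.03,0,0,0,-0.44],[0,0.01,-0.08,0,0,0,-0.44],[0,0.01,-0.13,0,0,0,-0.15],[0,0.01,-0.17,0,0,0,-0.15],[0,0.01,-0.17,0,0,0,-0.15]]'; python3 look.py w9.png tin1 .045; python3 t.py .5536 .121 .178 -97;  python3 -c "
from h import *
s=robot.get_state(); c=robot.capture('wrist'); k=cam(c,s)
print([unproj(d['point'],k,.003).round(4) for d in robot.landmark_of('wrist','corner')])"
```

```text
time_s: 30.4
ee_pos: [0.5959, 0.0534, 0.1829]
ee_rot: [3.134, -0.189, 0.016]
contact_force: [-1.2, -0.7, -0.1]
width: 0.0358
tin1 0.95 [213.  51. 283. 153.] rect [601.8 114.8] [83.  59.5] 82.6
t 30.50 p [0.5938 0.0533 0.1788] psi -6.9 F [-0.61  0.68 -0.21] w 0.0361
shift [-0.0481 -0.0624  0.0006] turn [-6.0000e-04 -3.9000e-03  1.5726e+00]
[]
```

View pics/w9.png

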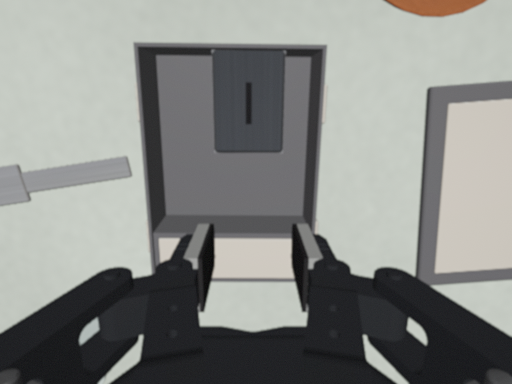

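```bash
python3 -m inch '[[-0.006,-0.008,0,0,0,0.18,-0.15],[-0.012,-0.016,0,0,0,0.36,-0.15],[-0.018,-0.024,0,0,0,0.54,-0.15],[-0.024,-0.032,0,0,0,0.72,-0.15],[-0.03,-0.04,0,0,0,0.9,-0.15],[-0.036,-0.048,0,0,0,1.08,-0.15],[-0.042,-0.056,0,0,0,1.26,-0.15],[-0.0481,-0.0624,0,0,-0.004,1.42,-0.15]]'; python3 -m inch '[[0,0,0,0,0,0.16,-0.15],[0,0,0,0,0,0.16,-0.15]]'; python3 t.py .5536 .121 .0075 -97
```

```text
time_s: 31.6
ee_pos: [0.5521, 0.1213, 0.1757]
ee_rot: [2.246, -2.191, -0.007]
contact_force: [0.1, -0.4, -0.8]
width: 0.0366
time_s: 31.85
ee_pos: [0.5514, 0.1214, 0.1743]
ee_rot: [2.064, -2.36, -0.009]
contact_force: [-0.4, -0.5, 0.2]
width: 0.0357
t 31.85 p [0.5514 0.1214 0.1743] psi -97.6 F [-0.44 -0.46  0.18] w 0.0357
shift [-1.000e-04 -3.700e-03  1.668e-01] turn [ 0.0085 -0.001  -0.0112]
```

```bash
python3 -m inch '[[0,-0.0025,0.05,0.008,-0.001,-0.01,-0.15],[0,-0.0025,0.1,0.008,-0.001,-0.01,-0.15],[0,-0.0025,0.145,0.008,-0.001,-0.01,-0.15],[0,-0.0025,0.163,0.008,-0.001,-0.01,-0.15],[0,-0.0025,0.167,0.008,-0.001,-0.01,-0.15],[0,-0.0025,0.167,0.008,-0.001,-0.01,-0.15]]'; python3 t.py .5600 .120 .008 -97; python3 -m inch '[[0,-0.003,0,0,0,0,-0.15],[0,-0.006,0,0,0,0,-0.15],[0,-0.009,0,0,0,0,-0.15],[0,-0.012,0,0,0,0,-0.15],[0,-0.015,0,0,0,0,-0.15],[0,-0.018,0,0,0,0,-0.15]]'; python3 t.py .5600 .120 .008 -97
```

```text
time_s: 32.6
ee_pos: [0.5524, 0.1201, 0.0091]
ee_rot: [2.085, -2.349, 0.001]
contact_force: [-8.2, -7.5, 22.1]
width: 0.0363
t 32.60 p [0.5524 0.1201 0.0091] psi -96.8 F [-8.21 -7.5  22.05] w 0.0363
shift [-0.0008 -0.0075  0.0011] turn [ 0.0002 -0.0008  0.0029]
time_s: 33.35
ee_pos: [0.5669, 0.1172, 0.009]
ee_rot: [2.084, -2.341, -0.006]
contact_force: [-15.3, -5.1, 16.2]
width: 0.0363
t 33.35 p [0.5669 0.1172 0.009 ] psi -96.7 F [-15.3   -5.12  16.2 ] w 0.0363
shift [-0.002   0.0071  0.001 ] turn [ 0.0079 -0.0028  0.006 ]
```

```bash
python3 -m inch '[[0,0.001,-0.003,0.006,0,0.004,-0.15],[0,0.001,-0.005,0.006,0,0.004,-0.15],[0,0.001,-0.005,0.006,0,0.004,-0.15]]'; python3 t.py .5600 .120 .014 -97
```

```text
time_s: 33.72
ee_pos: [0.5662, 0.1174, 0.0138]
ee_rot: [2.083, -2.348, 0.001]
contact_force: [0.6, 0.5, 0.5]
width: 0.0363
t 33.73 p [0.5662 0.1174 0.0138] psi -96.8 F [0.64 0.46 0.47] w 0.0363
shift [-0.0018  0.0064 -0.0002] turn [ 0.0016 -0.0027  0.0029]
```

```bash
cat > boxchk.py <<'E'
from h import *
c=robot.capture('scene'); a=cv2.cvtColor(cv2.imread('pics/scene0.png'),cv2.COLOR_BGR2GRAY).astype(np.float32); b=cv2.cvtColor(c['frame'],cv2.COLOR_RGB2GRAY).astype(np.float32)
k=cam(c); q=np.radians(-7); Rb=np.array([[np.cos(q),-np.sin(q)],[np.sin(q),np.cos(q)]]); O=np.array([.579,.056])+[0.003,0.001]
for n,v in dict(FL=(.075,.105),FR=(.075,-.105),NL=(-.075,.105),NR=(-.075,-.105),Rmid=(0,-.105)).items():
    x,y=proj(np.r_[O+Rb@np.array(v),.055],k)[0].round().astype(int)
    t=a[y-7:y+8,x-7:x+8]; s=b[y-13:y+14,x-13:x+14]; r=cv2.matchTemplate(cv2.resize(s,None,fx=4,fy=4,interpolation=2),cv2.resize(t,None,fx=4,fy=4,interpolation=2),cv2.TM_CCOEFF_NORMED)
    m=cv2.minMaxLoc(r); d=(np.array(m[3])/4-6); w=unproj([[x,y],[x+d[0],y+d[1]]],k,.055); print(n,(x,y),round(m[1],2),'px',d,'mm',((w[1]-w[0])*1000).round(1)[:2])
save('scene_now.png',c['frame'])
E
python3 boxchk.py
```

```text
FL (np.int64(258), np.int64(233)) 0.99 px [-0.75  0.25] mm [ 2.  -0.9]
FR (np.int64(214), np.int64(183)) 1.0 px [0. 0.] mm [0. 0.]
NL (np.int64(300), np.int64(205)) 1.0 px [-0.25  0.5 ] mm [1.7 0.6]
NR (np.int64(255), np.int64(159)) 0.76 px [-0.75 -0.25] mm [ 0.9 -2.3]
Rmid (np.int64(235), np.int64(171)) 0.99 px [0.25 0.  ] mm [-0.5  0.5]
```

```bash
python3 -m inch '[[-0.001,-0.002,0,0,0,0,-0.15],[-0.001,-0.004,0,0,0,0,-0.15],[-0.001,-0.006,0,0,0,0,-0.15]]'; python3 -m inch '[[0,-0.002,0,0,0,0,-0.15],[0,-0.004,0,0,0,0,-0.15],[0,-0.006,0,0,0,0,-0.15]]'; python3 t.py
```

```text
time_s: 34.15
ee_pos: [0.5703, 0.1179, 0.0134]
ee_rot: [2.081, -2.345, -0.004]
contact_force: [-6.6, -0.4, 3.9]
width: 0.0361
time_s: 34.52
ee_pos: [0.5742, 0.1173, 0.0132]
ee_rot: [2.079, -2.342, -0.009]
contact_force: [-8.1, -0.1, 7.1]
width: 0.0363
t 34.52 p [0.5742 0.1173 0.0132] psi -96.8 F [-8.06 -0.14  7.12] w 0.0363
```

```bash
python3 -m inch '[[0,-0.002,-0.001,0,0,0,-0.15],[0,-0.004,-0.001,0,0,0,-0.15],[0,-0.006,-0.001,0,0,0,-0.15]]'; python3 t.py .58 .117 .014 -97; python3 boxchk.py
```

```text
time_s: 34.9
ee_pos: [0.5799, 0.1166, 0.0138]
ee_rot: [2.078, -2.341, -0.01]
contact_force: [-3.2, -0.0, -0.6]
width: 0.0362
t 34.90 p [0.5799 0.1166 0.0138] psi -96.8 F [-3.16 -0.01 -0.57] w 0.0362
shift [-0.0004 -0.0001 -0.0002] turn [ 0.0122 -0.0043  0.0033]
FL (np.int64(258), np.int64(233)) 0.98 px [-0.75  0.25] mm [ 2.  -0.9]
FR (np.int64(214), np.int64(183)) 1.0 px [0. 0.] mm [0. 0.]
NL (np.int64(300), np.int64(205)) 1.0 px [-0.25  0.5 ] mm [1.7 0.6]
NR (np.int64(255), np.int64(159)) 0.33 px [-0.25  0.75] mm [2.6 1.5]
Rmid (np.int64(235), np.int64(171)) 0.99 px [0.25 0.  ] mm [-0.5  0.5]
```

```bash
python3 -m inch '[[0,-0.002,0,0.004,0,0,-0.15],[0,-0.004,0,0.008,0,0,-0.15],[0,-0.006,0,0.012,0,0,-0.15]]'; python3 -m inch '[[0,-0.001,0,0,0,0,-0.15],[0,-0.002,0,0,0,0,-0.15],[0,-0.0025,0,0,0,0,-0.15]]'; python3 t.py .58 .117 .014 -97
```

```text
time_s: 35.33
ee_pos: [0.5864, 0.1158, 0.0137]
ee_rot: [2.084, -2.348, 0.005]
contact_force: [-4.5, 0.5, 0.4]
width: 0.0365
time_s: 35.7
ee_pos: [0.5881, 0.1156, 0.0137]
ee_rot: [2.083, -2.347, 0.003]
contact_force: [-6.9, 0.5, 2.9]
width: 0.0362
t 35.70 p [0.5881 0.1156 0.0137] psi -96.8 F [-6.91  0.53  2.93] w 0.0362
shift [-0.0004  0.0082 -0.0003] turn [ 0.0012 -0.0044  0.0032]
```

```bash
python3 -m inch '[[0,-0.0005,0,0,0,0,-0.15],[0,-0.001,0,0,0,0,-0.15]]'|grep -e pos -e force; python3 -m inch '[[0,-0.0007,0,0,0,0,-0.15],[0,-0.0015,0,0,0,0,-0.15]]'|grep -e pos -e force;python3 -m inch '[[0,-0.0007,0,0,0,0,-0.15],[0,-0.0015,0,0,0,0,-0.15]]'|grep -e pos -e force; python3 boxchk.py
```

```text
ee_pos: [0.588, 0.1156, 0.0137]
contact_force: [-8.6, -0.5, 5.2]
ee_pos: [0.588, 0.1156, 0.0137]
contact_force: [-10.9, 1.5, 6.3]
ee_pos: [0.588, 0.1156, 0.0137]
contact_force: [-10.8, 1.5, 6.3]
FL (np.int64(258), np.int64(233)) 0.99 px [-0.75  0.25] mm [ 2.  -0.9]
FR (np.int64(214), np.int64(183)) 1.0 px [0. 0.] mm [0. 0.]
NL (np.int64(300), np.int64(205)) 1.0 px [-0.25  0.5 ] mm [1.7 0.6]
NR (np.int64(255), np.int64(159)) 0.39 px [ 6. -3.] mm [-21.1   4.7]
Rmid (np.int64(235), np.int64(171)) 0.99 px [0.25 0.  ] mm [-0.5  0.5]
```

```bash
python3 -m inch '[[0,0.006,0,0,0,0,-0.15],[0,0.01,0,0,0,0,-0.15],[0,0.01,-0.03,0,0,0,-0.15],[0,0.03,-0.08,0,0,0,-0.15],[0,0.03,-0.14,0,0,0,-0.15],[0,0.03,-0.17,0,0,0,-0.15],[0,0.03,-0.17,0,0,0,-0.15]]'; python3 look.py w10.png tin1 .045; python3 t.py; python3 -c "
import cv2
im=cv2.imread('pics/w10.png');cv2.imwrite('pics/w10z.png',cv2.resize(im[0:225,130:430],(800,600),interpolation=cv2.INTER_CUBIC))"
```

```text
time_s: 37.38
ee_pos: [0.562, 0.12, 0.1873]
ee_rot: [2.082, -2.346, 0.0]
contact_force: [0.4, 0.4, -0.1]
width: 0.0363
tin1 0.91 [  0. 123.  80. 206.] rect [592.  307.6] [58.4 75. ] 85.6
tin1 0.79 [203.  59. 301. 135.] rect [629.1 111.8] [84.4 61. ] 83.1
tin1 0.49 [  0. 315.  26. 336.] rect [440.3 383.8] [10.8 34.8] 25.7
t 37.48 p [0.56   0.1198 0.1836] psi -96.8 F [ 0.1  -0.05 -0.76] w 0.0365
```

View pics/w10z.png

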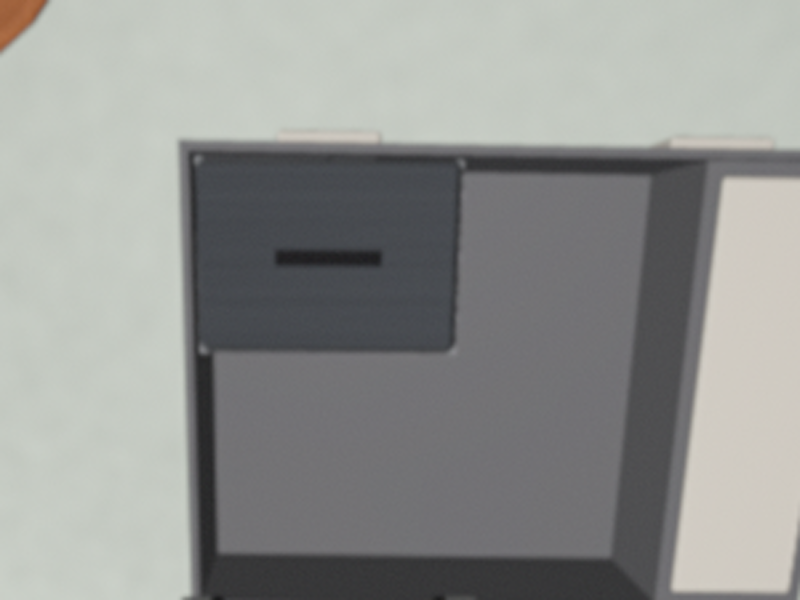

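```bash
python3 t.py .6216 .051 .184 -7
```

```text
t 37.48 p [0.56   0.1198 0.1836] psi -96.8 F [ 0.1  -0.05 -0.76] w 0.0365
shift [ 0.0609 -0.0694 -0.0008] turn [ 0.0123  0.004  -1.5681]
```

```bash
python3 -m inch '[[0.0076,-0.0087,0,0,0,-0.18,-0.44],[0.0152,-0.0174,0,0,0,-0.36,-0.44],[0.0228,-0.0261,0,0,0,-0.54,-0.44],[0.0304,-0.0348,0,0,0,-0.72,-0.44],[0.038,-0.0435,0,0,0,-0.9,-0.44],[0.0456,-0.0522,0,0,0,-1.08,-0.44],[0.0532,-0.061,0,0,0,-1.26,-0.44],[0.0609,-0.0694,0,0,0,-1.44,-0.44]]'; python3 -m inch '[[0,0,0,0,0,-0.12,-0.44],[0,0,0,0,0,-0.12,-0.44]]'; python3 t.py .6216 .051 .0145 -7
```

```text
time_s: 38.48
ee_pos: [0.6212, 0.0507, 0.1808]
ee_rot: [3.113, -0.382, -0.022]
contact_force: [-0.5, 0.7, 0.0]
width: 0.0237
time_s: 38.72
ee_pos: [0.6204, 0.0505, 0.1786]
ee_rot: [3.13, -0.197, -0.028]
contact_force: [0.0, -0.3, -0.2]
width: 0.0237
t 38.73 p [0.6204 0.0505 0.1786] psi -7.2 F [ 0.02 -0.27 -0.17] w 0.0237
shift [ 0.004  -0.0016  0.164 ] turn [ 0.0059  0.0174 -0.0037]
```

```bash
python3 -m inch '[[0.004,-0.0005,0.05,0.006,0.017,-0.004,-0.44],[0.004,-0.0005,0.1,0.006,0.017,-0.004,-0.44],[0.004,-0.0005,0.14,0.006,0.017,-0.004,-0.44],[0.004,-0.0005,0.16,0.006,0.017,-0.004,-0.44],[0.004,-0.0005,0.164,0.006,0.017,-0.004,-0.44],[0.004,-0.0005,0.164,0.006,0.017,-0.004,-0.44]]'; python3 t.py .6224 .058 .0145 -7
```

```text
time_s: 39.48
ee_pos: [0.6199, 0.0501, 0.0143]
ee_rot: [3.135, -0.196, -0.006]
contact_force: [-6.1, -0.0, 5.7]
width: 0.0237
t 39.48 p [0.6199 0.0501 0.0143] psi -7.1 F [-6.09 -0.    5.74] w 0.0237
shift [ 0.0015 -0.0081 -0.0002] turn [ 0.0004  0.0038 -0.0024]
```

```bash
python3 -m inch '[[-0.006,0,0,0,0.003,0,-0.44],[-0.006,0,0,0,0.003,0,-0.44]]'; python3 t.py; python3 -m inch '[[0,-0.003,0,0,0,0,-0.44],[0,-0.006,0,0,0,0,-0.44],[0,-0.0075,0,0,0,0,-0.44]]';  python3 t.py .6224 .058 .0145 -7; python3 boxchk.py
```

```text
time_s: 39.72
ee_pos: [0.6131, 0.0511, 0.0138]
ee_rot: [3.135, -0.197, -0.003]
contact_force: [-0.5, 0.7, 0.0]
width: 0.0241
t 39.73 p [0.6131 0.0511 0.0138] psi -7.2 F [-0.48  0.67  0.04] w 0.0241
time_s: 40.1
ee_pos: [0.6141, 0.0589, 0.0137]
ee_rot: [3.135, -0.197, -0.003]
contact_force: [0.8, -0.1, -0.7]
width: 0.0237
t 40.10 p [0.6141 0.0589 0.0137] psi -7.2 F [ 0.78 -0.08 -0.72] w 0.0237
shift [ 0.0083 -0.0002 -0.0008] turn [ 0.0004  0.0021 -0.0034]
FL (np.int64(258), np.int64(233)) 0.99 px [-0.75  0.25] mm [ 2.  -0.9]
FR (np.int64(214), np.int64(183)) 1.0 px [0. 0.] mm [0. 0.]
NL (np.int64(300), np.int64(205)) 1.0 px [-0.25  0.5 ] mm [1.7 0.6]
NR (np.int64(255), np.int64(159)) 0.38 px [-3.25 -5.  ] mm [ -6.6 -21. ]
Rmid (np.int64(235), np.int64(171)) 0.23 px [-6.   3.5] mm [21.5 -3.1]
```

```bash
for i in 1; do python3 -m inch '[[0,-0.001,0,0,0,0,-0.44],[0,-0.0015,0,0,0,0,-0.44]]'|grep -e pos -e force; python3 -m inch '[[0,-0.0005,0,0,0,0,-0.44],[0,-0.001,0,0,0,0,-0.44]]'|grep -e pos -e force; done
```

```text
ee_pos: [0.6142, 0.0598, 0.0137]
contact_force: [-1.7, -4.3, 0.9]
ee_pos: [0.6142, 0.0599, 0.0137]
contact_force: [-2.7, -7.3, 1.8]
```

```bash
python3 -m inch '[[0,-0.001,0,0,0,0,-0.44],[0,-0.0015,0,0,0,0,-0.44]]'|grep -e pos -e force; python3 -m inch '[[0,0.006,0,0,0,0,-0.44],[0,0.01,0,0,0,0,-0.44],[0,0.01,-0.03,0,0,0,-0.44],[0,0.01,-0.08,0,0,0,-0.44],[0,0.01,-0.13,0,0,0,-0.3],[0,0.01,-0.17,0,0,0,-0.15],[0,0.01,-0.17,0,0,0,-0.15]]'; python3 look.py w11.png tin1 .045; python3 t.py .580 .118 .18 -97
```

```text
ee_pos: [0.6142, 0.0599, 0.0137]
contact_force: [-2.4, -9.6, 0.8]
time_s: 41.78
ee_pos: [0.6154, 0.051, 0.1879]
ee_rot: [3.132, -0.196, 0.007]
contact_force: [1.0, -0.1, -0.4]
width: 0.0363
tin1 0.62 [222.  55. 294. 153.] rect [629.2 111. ] [83.  59.5] 82.5
t 41.88 p [0.6133 0.0509 0.1836] psi -7.2 F [-0.14 -0.7  -0.73] w 0.0362
shift [-0.0414 -0.0624  0.0035] turn [ 5.7000e-03 -9.0000e-04  1.5678e+00]
```

```bash
python3 -c "
import cv2
im=cv2.imread('pics/w11.png');im=cv2.resize(im[20:200,130:370],(800,600),interpolation=cv2.INTER_CUBIC);cv2.imwrite('pics/w11z.png',cv2.convertScaleAbs(im,alpha=1.6))"
```

```text
(no output)
```

View pics/w11z.png

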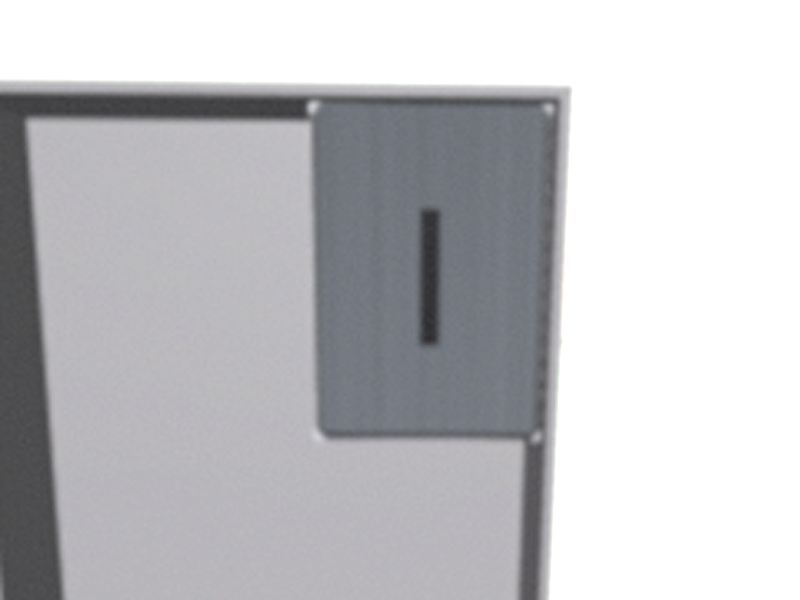

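```bash
python3 -m inch '[[0,0.03,-0.03,0,0,0,-0.15],[0,0.08,-0.03,0,0,0,-0.15],[0,0.14,-0.03,0,0,0,-0.15],[0,0.2,-0.03,0,0,0,-0.15],[0,0.25,-0.03,0,0,0,-0.15],[0,0.25,-0.03,0,0,0,-0.15],[0,0.25,-0.03,0,0,0,-0.15]]'|head -2; python3 boxchk.py; python3 - <<'E'
from h import *
c=robot.capture('top'); k=cam(c)
for q,z in [('tin1',.014),('tin1',.045),('lunchbox',.055),('bowl',.02),('tealight',.02),('fob',.02),('shoehorn',.02),('case',.02)]:
    for d in robot.masks_of('top',q):
        if d['p']<.5: continue
        m=d['region'].astype(np.uint8); cs=max(cv2.findContours(m,0,1)[0],key=cv2.contourArea)
        r=cv2.minAreaRect((unproj(cs[:,0,:],k,z)[:,:2]*1000).astype(np.float32)); print(q,z,round(d['p'],2),np.round(r[0],1),np.round(r[1],1),round(r[2],1))
save('topz.png',cv2.resize(c['frame'][100:300,80:430],(800,457),interpolation=cv2.INTER_CUBIC))
E
```

```text
time_s: 42.75
ee_pos: [0.5817, -0.1964, 0.2132]
FL (np.int64(258), np.int64(233)) 0.99 px [-0.75  0.25] mm [ 2.  -0.9]
FR (np.int64(214), np.int64(183)) 1.0 px [0. 0.] mm [0. 0.]
NL (np.int64(300), np.int64(205)) 1.0 px [-0.25  0.5 ] mm [1.7 0.6]
NR (np.int64(255), np.int64(159)) 1.0 px [0.25 0.25] mm [0.1 1.2]
Rmid (np.int64(235), np.int64(171)) 0.99 px [0.25 0.  ] mm [-0.5  0.5]
tin1 0.014 0.97 [587.7 330.1] [61.3 83.7] 88.5
tin1 0.014 0.73 [383.1 434. ] [60.2 83. ] 11.5
tin1 0.014 0.65 [633.5 111.2] [86.2 62.2] 83.3
tin1 0.045 0.97 [584.7 323.3] [59.9 81.7] 88.5
tin1 0.045 0.73 [384.9 424.7] [58.8 81. ] 11.5
tin1 0.045 0.65 [629.4 109.5] [84.2 60.7] 83.3
lunchbox 0.055 0.91 [579.5  56.8] [209.7 156.1] 82.8
bowl 0.02 0.8 [767.7 233.7] [139.2 141.1] 89.0
bowl 0.02 0.51 [ 401.  -115.6] [41.6 67.1] 61.4
tealight 0.02 0.59 [ 398.2 -114.3] [42.6 68.4] 66.2
shoehorn 0.02 0.8 [377.6  59.4] [ 40.6 189.5] 88.7
case 0.02 0.56 [559.6 522.3] [159.   69.2] 19.7
```

View pics/topz.png

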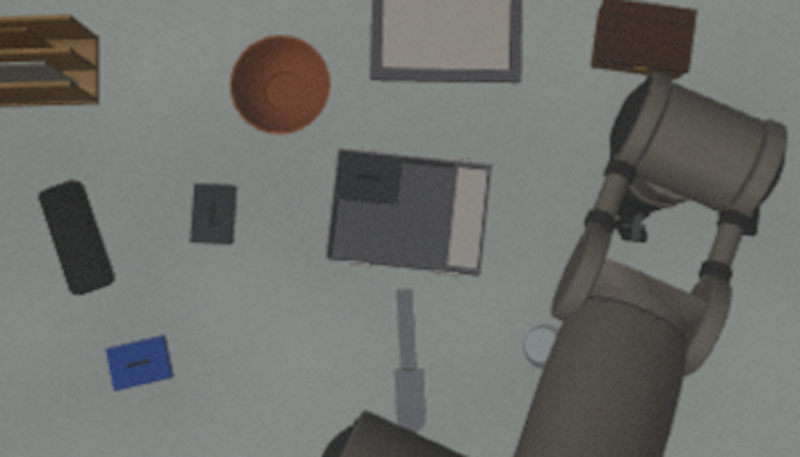

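```bash
python3 -c "
from h import *
print(robot.finish_job()); s=robot.get_state(); print(s['time_s'],s['contact_force'])"
```

```text
the job is handed in; nothing more can be done
None
the job is handed in; nothing more can be done
```

The job is handed in at about 43 s of robot time. The three full tins are piled in the far-left corner of the lunchbox, and the empty tin is back in its place. No verdict was reported.

**Weighing:** I lifted all four tins. Three read about 2.5, 2.4 and 2.7 N (full) and one read 0.6 N (empty). The blue look-alike was left alone.

**Packing:** I stacked the full tins flat, then tapped the pile to the left wall, to the far wall, and to the left wall again. Each tap stopped when the pile stopped moving at about 10 N, and both left-wall taps stopped at the same place.

**Last checks:**
- **Pile:** the top view puts it within about 1.5 mm of both walls and within 0.01 rad of the box's yaw.
- **Lunchbox:** it shifted about 1–2 mm, mostly at its left end.
- **Empty tin:** it lies within about 2 mm of its start.
- **Bystanders:** the bowl, shoehorn and case read within 2 mm of where they were. I never went near the tealight or the fob. In the last picture the arm hides the fob and part of the tealight, so the fob went unchecked and the tealight's 14 mm difference says little.

**What went wrong or was not confirmed:**
- **Wall and floor contact:** a finger pressed the far wall with about 6 N twice, once while releasing the first tin and once before the last tap. At the start of the far-wall tap the fingertips pressed the box floor with about 22 N. I backed off or raised the tool each time; the box was within 2 mm afterwards.
- **Lower tins:** I saw only the top tin's fit to the walls. That the two below are flush is inferred from the straight finger pushes and from nothing showing past the top tin's edges.
- **Corner estimates:** the trained network's corner estimates from the wrist camera differed from my fit by 2–3 mm. I relied on the contact forces instead.

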